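# Refit the weighing spring of the egg scale

## Robot

A 7-joint arm with a two-finger parallel gripper is mounted at the origin on the work surface. World frame = base frame: x ahead of the robot, y to its left, z up, the work surface at z = 0. Lengths are in m, angles in rad, forces in N, time in s.
With the tool pointing down it reaches from about 0.425 to 0.925 m from the base axis. Payload 6.8 kg.
Tool frame: the origin (TCP) lies midway between the tips of the shut fingers; the grasp point (between the pads) lies 19 mm behind it; z points along the fingers, y is the line along which they close (so a half turn about z gives the same grasp; the last joint's range is limited). The gripper opens to 85 mm and grips with 20 to 120 N. Pads are 22 mm wide; open, the fingers measure 114 mm over their backs; the gripper's body (76 mm by 85 mm) begins 54 mm behind the grasp point. The pads swing forward as they close: fully open they stand 13 mm farther back than shut.
Start: joints at [1.056, 0.477, 0.022, 1.555, -0.011, 1.109, -0.083], TCP at [0.267, -0.62, 0.204] pointing down, gripper open.
Joint ranges: [-2.96, 2.96], [-0.34, 2.1], [-1.41, 1.46], [0.24, 2.44], [-1.37, 4.51], [0.17, 1.92], [-2.96, 2.96]. Speed limits (rad/s): [2.39, 2.39, 3.14, 3.14, 3.14, 3.14, 3.14].

## Interface

Orientations are given as a unit quaternion [w, x, y, z].
In Python, from station import bot gives the robot as it stands.
- The arm moves only by the tool jog_arm, never from a script. Its argument "rows" is a list of rows, each an object of numbers: "fingers": the finger opening in mm, from 0 to 85.4; "x", "y", "z": the shift along the tool's x, y, z in mm; "ax", "ay", "az": the turn, a rotation vector about the tool's x, y, z in degrees. A call has exactly 8 rows; each row shifts and turns the commanded pose from where the row before left it, along the tool's axes as they then stand; what a row does not reach is not made up. A row lasts 1/10 s, in which the tool goes at most 50 mm and 8.59 degrees, less where a joint would pass 70% of its speed; a pose out of reach is approached as far as the arm can. A call with a gripper value outside its range is refused whole. The fingers move at their own pace and stop on an object; "force" is the grip in N (left out, the last holds). Time passes only in rows, so rows that do not move let the fingers close, or fill a call up. It gives the time, the measured TCP pose, the force, the opening and the grip force at its end, in the units of the state.
- bot.get_obs(): the state, without advancing time (a new reading comes with each control period).
- bot.read_camera(name): name is "side" or "top" or "wrist"; returns a dict with "pixels" (400x640x3 uint8, red, green, blue), "vertical_fov" (degrees; the focal length in pixels is half the picture's height over the tangent of half this angle, whatever the lens; pixels are square), "cx", "cy" (the principal point, pixels), "dist_coeffs" ([k1, k2, p1, p2, k3] as OpenCV has them; the pictures are not rectified), "world_from_camera" (4x4, takes a point from camera to world coordinates). Camera axes: x right, y down, z forward; pixel columns grow to the right and rows downward; lengths in m; the calibration is good to about 2 mm. A picture is of the moment at which its call begins. There is no depth.
- bot.hand_in(): hands the job in; it is judged then, once.
The state is a dict: "t": time; "q": joint angles; "joint_vel": joint speeds; "joint_torque": joint torques, N m; "eef_pos": TCP position; "tool_rot": TCP orientation; "contact_force": force on the tool from outside, world axes, zero at the start; "torque": the same for the moment, N m; "gripper_width": opening from 0.0 (shut) to 1.0 (fully open); "grasp_force": force on a finger pad.
Only numpy, scipy, OpenCV 4.12 (cv2) and the standard library are available. Lean on these libraries where they do the work, as an engineer would, in place of code of your own. Each camera call takes 0.05 s, during which the arm holds its last target. There are 200 camera calls.

## Task

The judges' egg scale on the show table has had its weighing spring taken out. Take the long coil spring from the wooden tray and thread it over the scale's upright rod, with a slight twist wherever its coils snag, until it stands fully down on its seat; then squeeze the keeper's release lever, slide the keeper along past the middle notch to the end notch so that its fork closes round the rod above the spring, and let go so that the lever springs back and locks. Leave the short spring and the other things in the tray where they are.

Things in the scene. Friction and masses are not known exactly. Their poses are not given: they have to be found in the camera images.
- spring: The long coil spring: plain steel, 90 mm long, 40.5 mm outside, about 30.5 mm inside diameter, 4.5 mm wire, five open turns 17 mm apart, a flat closed coil at each end; stiff, does not visibly compress; about 70 g. It stands upright in one of the tray's six places. Origin: centre of its underside; z along its axis, up.
- short_spring: A bystander in the tray: a shorter, thinner steel coil spring, 60 mm tall, 31.5 mm outside diameter, too narrow for the rod. Origin: centre of its underside.
- scale: The egg scale, fixed: dark grey base plate 195 mm (its x) by 275 mm (its y) by 14 mm, origin at the centre of its underside, z up. In its frame the upright rod is at (-50, -50) mm and the keeper's rail runs along y at x 10..45 mm; the keeper slides towards -y. The scale is left and the tray right, or the other way round.
- dial (a point): Top centre of the scale's grey dial housing, 85 mm above the table; the housing measures 60 mm in the scale's x and 16 mm in y and stands 72 mm from the rod's axis, on its -y side.
- rack (a point): Top centre of the steel rack with three notches, 50 mm above the table, 18 mm wide in the scale's x and 112 mm long in its y; it stays where it is, beyond the lever.
- rod_seat (a point): Where the spring must stand: on the rod's axis at the top of the base plate (14 mm above the table); axes as the scale's. The steel rod has a 25 mm thick lower part up to 58 mm above this point, ending in a square shoulder, and above it a 16 mm thin part up to 106 mm, with a tapered tip.
- rod_tip (a point): The tip of the rod, 120 mm above the table.
- keeper (a joint): The keeper's travel along its rail in m: 0 = parked in the first notch, 0.035 = middle notch, 0.070 = end notch, with its fork round the rod; stops at -0.002 and 0.072. A spring-loaded pawl on the lever holds it in a notch (about 2.5 mm play either way) unless the lever is squeezed. Sliding takes about 1 N.
- lever (a joint): The release lever's angle in rad: 0 = let go, 0.13 = fully squeezed (stop). The pawl is clear of the notches from about 0.08. It springs back by itself; a squeeze of 7 N at the grip holds it fully in.
- keeper_grip (a point): The point to grip the keeper, moving with it, 102 mm above the table, between its upright grip bar (on the scale's -x side, fixed to the carriage) and its upright lever plate (+x side). Both are 8 mm thick, 50 mm long in y, with tops 20 mm above this point. The carriage lies 45 mm below; the fork's arm begins 34 mm away in -y. Axes as the scale's.
- lever_face (a point): Where to press the lever: on the outer (+x) face of its plate, moving with it. It is 35 mm in +x from the keeper_grip point when let go and 23 mm when squeezed in; the outer face of the bar is always 23 mm from that point in -x. Pinching bar and lever together along the scale's x squeezes the lever: 58 mm wide let go, 46 mm squeezed.
- fork (a point): Middle of the keeper's fork, at its underside, 109 mm above the table, moving with it. The fork is a flat U, 6 mm thick, its two 38 mm prongs pointing to the scale's -y, 22 mm apart, 44 mm over all; in the end notch it is centred on the rod's axis, 5 mm above the seated spring. Parked, its prongs begin 50 mm from the rod's axis.
- tray: Shallow wooden tray, fixed, 225 mm (its x) by 330 mm (its y), walls 22 mm high, floor 5 mm thick. Six things stand in it in two rows of three, about 105 mm apart. Origin: centre of its underside. Egg plates, up to 61 mm tall, stand along the table's near and far edges, clear of tray and scale.
- jar: Bystander in the tray: amber glass jar, 58 mm across, 85 mm tall. Origin: centre of its underside.
- beaker: Bystander in the tray: white ceramic cup without handle, 66 mm across, 90 mm tall. Origin: centre of its underside.
- candler: Bystander in the tray: black egg-candling torch standing on its head, 48 mm across at the foot, 32 mm above, 105 mm tall. Origin: centre of its underside.
- tall_bottle: Bystander in the tray: green glass bottle, 54 mm across, 150 mm tall. Origin: centre of its underside.

How it is judged:
On the way, in this order (a step that is already met when the one before it is completed fails the run):
1. the long spring stands fully down on the rod's seat while the keeper is still parked (horizontal distance between spring and rod_seat below 0.006 m and z of spring in the frame of rod_seat between -0.004 and 0.006 m and angle between spring's own z axis and vertical below 0.12 rad and value of joint keeper below 0.01 m), for 0.2 s.
2. the lever is held squeezed while the keeper slides past the middle notch (value of joint lever above 0.05 rad and value of joint keeper between 0.04 and 0.066 m).
At the end, for the whole second after the job is handed in: The long spring stands upright (within 0.12 rad) on the rod's seat, its underside within 6 mm of the seat's height and its axis within 6 mm of the rod's, at rest; the keeper is in the end notch (joint above 0.0665 m) and its lever is let go and sprung back (below 0.025 rad) (horizontal distance between spring and rod_seat below 0.006 m and z of spring in the frame of rod_seat between -0.004 and 0.006 m and angle between spring's own z axis and vertical below 0.12 rad and value of joint keeper above 0.0665 m and value of joint lever below 0.025 rad and linear speed of spring below 0.02 m/s); the robot touches nothing.
It fails at once if the short spring is moved more than 30 mm (distance of short_spring from where it was at the start of the episode above 0.03 m).
It fails at once if another thing in the tray is moved more than 30 mm (distance of any of jar, beaker, candler, tall_bottle from where it was at the start of the episode above 0.03 m).
It fails at once if a thing in the tray is knocked over (angle between any of short_spring, jar, beaker, candler, tall_bottle's own z axis and vertical above 0.6 rad).
It also fails if it takes over 59 s, if anything falls off the work surface, if the arm or the gripper's body presses on something with over 40 N, if the wrist force passes 120 N, or if a joint passes its speed limit or range.

## Working session

There is one attempt and no reset: what is moved stays moved. The work goes in short steps, Python scripts to look and compute and a tool call to move; the robot and the scene stay as the last step left them, time stands still between calls to the robot, and variables do not carry over. Pictures are saved under pics/ and viewed, at most 10 in all, crops included, and the job is handed in when it is done.

Besides the shell and the picture viewer there is one more tool, called after "Request:" as name(argument=value, ...), one argument or row to a line, values as JSON. jog_arm: Moves the arm, as the interface text tells. Its arguments: {"type":"object","properties":{"rows":{"type":"array","items":{"type":"object","properties":{"fingers":{"type":"number"},"x":{"type":"number"},"y":{"type":"number"},"z":{"type":"number"},"ax":{"type":"number"},"ay":{"type":"number"},"az":{"type":"number"}}}},"force":{"type":"number"}},"required":["rows"]}

```bash
mkdir -p pics; cat > h.py <<'E'
import numpy as np, cv2
from station import bot
from scipy.spatial.transform import Rotation as R
def cam(n,save=None):
    c=bot.read_camera(n); im=c["pixels"][:,:,::-1].copy()
    c["K"]=np.array([[200/np.tan(np.radians(c["vertical_fov"])/2),0,c["cx"]],[0,200/np.tan(np.radians(c["vertical_fov"])/2),c["cy"]],[0,0,1]])
    c["bgr"]=im; c["T"]=np.array(c["world_from_camera"]); c["D"]=np.array(c["dist_coeffs"],float)
    if save: cv2.imwrite("pics/"+save,im)
    return c
def ray(c,px):
    p=cv2.undistortPoints(np.array([[px]],float),c["K"],c["D"])[0,0]
    return c["T"][:3,3], c["T"][:3,:3]@np.array([p[0],p[1],1])
def onz(c,px,z):
    o,d=ray(c,px); return o+d*(z-o[2])/d[2]
def proj(c,P):
    Ti=np.linalg.inv(c["T"]); P=np.atleast_2d(np.array(P,float))
    return cv2.projectPoints(P,cv2.Rodrigues(Ti[:3,:3])[0],Ti[:3,3],c["K"],c["D"])[0][:,0]
def pose():
    o=bot.get_obs(); q=np.array(o["tool_rot"]); return np.array(o["eef_pos"]),R.from_quat(q[[1,2,3,0]]),o
def delta(target,yaw_y=None):
    """shift in tool axes (mm)"""
    p,r,o=pose(); return r.inv().apply(np.array(target)-p)*1000
E
python3 - <<'E'
from h import *
a=cam("top","top0.png");b=cam("side","side0.png")
for c in(a,b): print(c["T"].round(3).tolist(),c["vertical_fov"],c["cx"],c["cy"],c["dist_coeffs"])
p,r,o=pose();print(p,r.as_matrix().round(3),o)
E
```

```text
[[0.007, -0.988, 0.152, 0.422], [-1.0, -0.01, -0.016, -0.013], [0.017, -0.152, -0.988, 1.071], [0.0, 0.0, 0.0, 1.0]] 51.85951552062604 320.5458700099482 197.1776623448341 [0.00743139 0.         0.         0.         0.        ]
[[-0.941, -0.238, 0.24, 0.321], [-0.338, 0.683, -0.647, 0.658], [-0.01, -0.69, -0.724, 0.854], [0.0, 0.0, 0.0, 1.0]] 50.98839126029684 316.4234248862709 190.14556954266482 [-0.05533689  0.          0.          0.          0.        ]
[ 0.26687914 -0.61935949  0.20342466] [[ 0.918  0.396 -0.001]
 [ 0.396 -0.918  0.001]
 [-0.    -0.002 -1.   ]] {'t': 0.1, 'q': array([ 1.0558644 ,  0.47770981,  0.02230363,  1.55635892, -0.01151543,
        1.10931265, -0.08309246]), 'joint_vel': array([ 0.0006421 , -0.00197845, -0.0010516 , -0.00174213,  0.00024295,
       -0.0004324 ,  0.00147295]), 'joint_torque': array([ 3.93383714e-03, -5.97761786e+01,  1.61338560e+00, -2.81959569e+01,
        1.28089284e-02,  5.01219954e-03, -2.98145073e-05]), 'eef_pos': array([ 0.26687914, -0.61935949,  0.20342466]), 'tool_rot': array([-8.03512582e-04,  9.79376292e-01,  2.02043038e-01, -2.11258705e-04]), 'contact_force': array([-0.50399271,  0.36702871, -0.31637747]), 'torque': array([-0.02351316,  0.02687441, -0.03056649]), 'grasp_force': 0.0, 'gripper_width': 1.002520643427084}
```

View pics/top0.png

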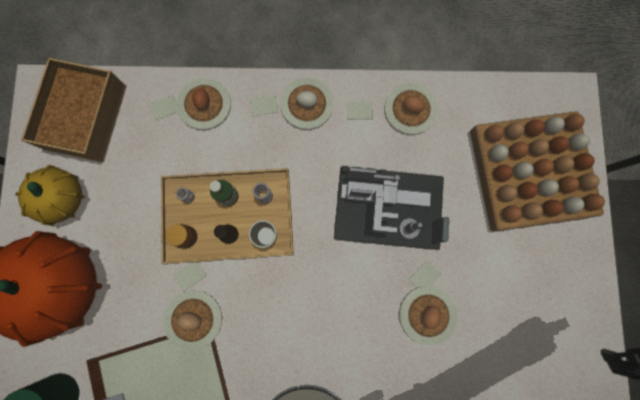

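View pics/side0.png

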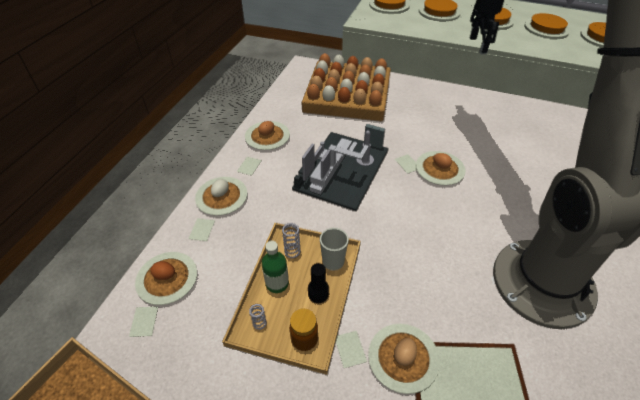

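The top view shows the tray at left, with the long spring at about (263,193) and the short one at (185,195). The scale is at right, with the rod at about (410,228) and the dial at (444,230). In the side view the long spring is at (291,240).

```bash
python3 - <<'E'
from h import *
a=cam("top");b=cam("side")
# scale base plate: dark pixels in top
g=cv2.cvtColor(a["bgr"],cv2.COLOR_BGR2GRAY)
roi=np.zeros_like(g); roi[155:260,320:460]=1
m=((g<75)&(roi>0)).astype(np.uint8)
m=cv2.morphologyEx(m,cv2.MORPH_CLOSE,np.ones((9,9)))
cs,_=cv2.findContours(m,0,2); c=max(cs,key=cv2.contourArea); r=cv2.minAreaRect(c); print(r)
P=np.array([onz(a,p,0.014) for p in cv2.boxPoints(r)]); print(P.round(3).tolist(), np.linalg.norm(np.roll(P,-1,0)-P,axis=1).round(3), P.mean(0).round(4))
print("rod tip guess top",onz(a,(410,228),.12).round(3),"spring top",onz(a,(263,188),.095).round(3),onz(a,(263,193),.05).round(3),"side",onz(b,(292,228),.095).round(3),onz(b,(291,241),.05).round(3))
print("short",onz(a,(185,193),.035).round(3),onz(b,(258,317),.035).round(3))
u=[cv2.resize(x["bgr"][y0:y0+110,x0:x0+w],None,fx=f,fy=f,interpolation=2) for x,y0,x0,w,f in((a,155,330,130,5),)]
cv2.imwrite("pics/z1.png",u[0])
# gripper visible? wrist image
w=cam("wrist","w0.png"); print(w["T"].round(3).tolist(),w["vertical_fov"],w["cx"],w["cy"],w["dist_coeffs"])
E
```

```text
((390.8316955566406, 207.6831817626953), (108.45906066894531, 73.63275909423828), 5.710593223571777)
[[0.477, -0.063, 0.014], [0.67, -0.082, 0.014], [0.644, -0.367, 0.014], [0.452, -0.34, 0.014]] [0.193 0.286 0.194 0.278] [ 0.5606 -0.213   0.014 ]
rod tip guess top [ 0.498 -0.237  0.12 ] spring top [0.593 0.11  0.095] [0.589 0.115 0.05 ] side [0.585 0.111 0.095] [0.588 0.116 0.05 ]
short [0.589 0.314 0.035] [0.584 0.313 0.035]
[[0.395, -0.884, -0.251, 0.33], [-0.919, -0.381, -0.106, -0.593], [-0.002, 0.272, -0.962, 0.373], [0.0, 0.0, 0.0, 1.0]] 67.57574774935823 315.1937586323896 202.6675234547523 [0.00741704 0.         0.         0.         0.        ]
```

View pics/z1.png

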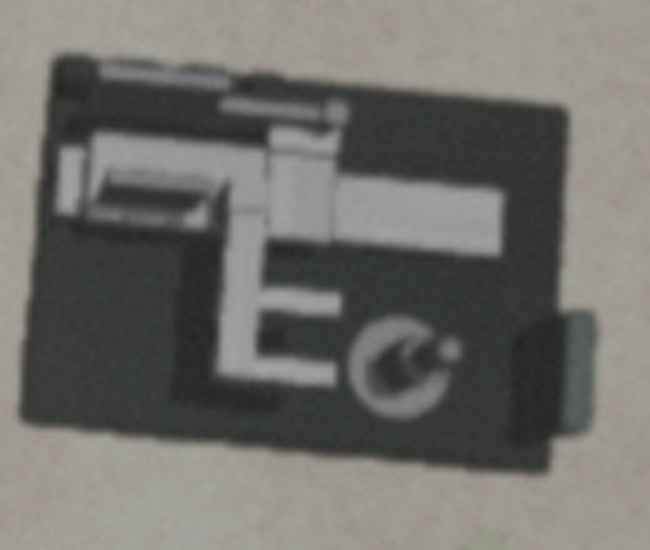

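In this crop the fork's prongs point right, the rod tip is at about (420,225) in the full picture, and the seat ring is at (410,228). The scale is therefore nearly aligned with the world, yawed about -5.6°. I'll lift and turn first so the fingers close along the scale's x.

Request:
jog_arm(
  rows=[
    {"fingers":85,"z":-6,"az":-7.6},
    {"fingers":85,"z":-6,"az":-7.6},
    {"fingers":85,"z":-6,"az":-7.6},
    {"fingers":85,"z":-6,"az":-7.6},
    {"fingers":85,"z":-6,"az":-7.6},
    {"fingers":85,"z":-6,"az":-7.6},
    {"fingers":85,"z":-6,"az":-7.6},
    {"fingers":85,"z":-8,"az":-7.6},
  ],
  force=40,
)

```text
invalid input
```

```bash
python3 - <<'E'
from h import *
p,r,o=pose(); print(p,r.as_matrix().round(3),o['q'].round(2)); 
print(delta([0.55,0.113,p[2]]))
a=cam("top")
C=np.array([[50,60],[568,108],[545,470],[22,420]])/5+[330,155]-0.4
P=np.array([onz(a,x,0.014) for x in C]);print(P.round(4).tolist(),np.linalg.norm(np.roll(P,-1,0)-P,axis=1).round(3),P.mean(0))
print("tip",onz(a,(420.2,224.8),.12),"seat",onz(a,(409.8,228.2),.014))
E
```

```text
[ 0.26695189 -0.61967671  0.20384651] [[ 0.918  0.396 -0.   ]
 [ 0.396 -0.918  0.001]
 [-0.    -0.001 -1.   ]] [ 1.06  0.48  0.02  1.56 -0.01  1.11 -0.08]
[ 5.49821784e+02 -5.60916396e+02  4.34550158e-01]
[[0.667, -0.0796, 0.014], [0.6441, -0.3527, 0.014], [0.4547, -0.3336, 0.014], [0.4779, -0.0653, 0.014]] [0.274 0.19  0.269 0.19 ] [ 0.56093834 -0.20781969  0.014     ]
tip [ 0.50599402 -0.26056039  0.12      ] seat [ 0.50632091 -0.26094449  0.014     ]
```

Request:
jog_arm(
  rows=[
    {"fingers":85,"x":0,"y":0,"z":-6,"ax":0,"ay":0,"az":-7.7},
    {"fingers":85,"x":0,"y":0,"z":-6,"ax":0,"ay":0,"az":-7.7},
    {"fingers":85,"x":0,"y":0,"z":-6,"ax":0,"ay":0,"az":-7.7},
    {"fingers":85,"x":0,"y":0,"z":-6,"ax":0,"ay":0,"az":-7.7},
    {"fingers":85,"x":0,"y":0,"z":-6,"ax":0,"ay":0,"az":-7.7},
    {"fingers":85,"x":0,"y":0,"z":-6,"ax":0,"ay":0,"az":-7.7},
    {"fingers":85,"x":0,"y":0,"z":-6,"ax":0,"ay":0,"az":-7.7},
    {"fingers":85,"x":0,"y":0,"z":-6,"ax":0,"ay":0,"az":-7.6},
  ],
  force=40,
)

```text
t: 1.1
eef_pos: [0.267, -0.6199, 0.2525]
tool_rot: [-0.0, 0.737, 0.676, 0.0]
contact_force: [-0.2, 0.2, -0.4]
gripper_width: 0.99
grasp_force: 0.0
```

```bash
python3 - <<'E'
from h import *
p,r,o=pose(); print(p,r.as_matrix().round(3),o['q'].round(2)); 
print(delta([0.55,0.113,p[2]]))
E
```

```text
[ 0.26701194 -0.61986916  0.25245895] [[ 0.085  0.996 -0.   ]
 [ 0.996 -0.085  0.   ]
 [ 0.    -0.    -1.   ]] [ 1.21  0.45 -0.2   1.49  0.09  1.21  0.91]
[7.54288999e+02 2.19607708e+02 7.33830841e-02]
```

Request:
jog_arm(
  rows=[
    {"fingers":85,"x":30,"y":10,"z":0,"ax":0,"ay":0,"az":0},
    {"fingers":85,"x":45,"y":15,"z":0,"ax":0,"ay":0,"az":0},
    {"fingers":85,"x":45,"y":15,"z":0,"ax":0,"ay":0,"az":0},
    {"fingers":85,"x":45,"y":15,"z":0,"ax":0,"ay":0,"az":0},
    {"fingers":85,"x":45,"y":15,"z":0,"ax":0,"ay":0,"az":0},
    {"fingers":85,"x":45,"y":15,"z":0,"ax":0,"ay":0,"az":0},
    {"fingers":85,"x":45,"y":15,"z":0,"ax":0,"ay":0,"az":0},
    {"fingers":85,"x":45,"y":15,"z":0,"ax":0,"ay":0,"az":0},
  ],
)

```text
t: 1.9
eef_pos: [0.4132, -0.285, 0.2525]
tool_rot: [0.0, 0.738, 0.674, -0.0]
contact_force: [1.8, -0.7, 0.5]
gripper_width: 0.998
grasp_force: 0.0
```

Request:
jog_arm(
  rows=[
    {"fingers":85,"x":45,"y":15,"z":0,"ax":0,"ay":0,"az":0},
    {"fingers":85,"x":45,"y":15,"z":0,"ax":0,"ay":0,"az":0},
    {"fingers":85,"x":45,"y":15,"z":0,"ax":0,"ay":0,"az":0},
    {"fingers":85,"x":45,"y":15,"z":0,"ax":0,"ay":0,"az":0},
    {"fingers":85,"x":45,"y":15,"z":0,"ax":0,"ay":0,"az":0},
    {"fingers":85,"x":45,"y":15,"z":0,"ax":0,"ay":0,"az":0},
    {"fingers":85,"x":45,"y":15,"z":0,"ax":0,"ay":0,"az":0},
    {"fingers":85,"x":30,"y":15,"z":0,"ax":0,"ay":0,"az":0},
  ],
)

```text
t: 2.7
eef_pos: [0.564, 0.0499, 0.2526]
tool_rot: [-0.0, 0.737, 0.676, 0.001]
contact_force: [0.1, -0.4, 0.1]
gripper_width: 0.995
grasp_force: 0.0
```

```bash
python3 - <<'E'
from h import *
p,r,o=pose(); print(p,r.as_matrix().round(3),o['q'].round(2)); 
w=cam("wrist","w1.png"); print(proj(w,[[.588,.114,.095],[.588,.114,.005]]), delta([.588,.114,p[2]]))
E
```

```text
[0.56395419 0.04989235 0.25264207] [[ 0.087  0.996  0.001]
 [ 0.996 -0.087  0.001]
 [ 0.001  0.001 -1.   ]] [ 0.3   0.32 -0.61  1.73  0.19  1.16 -0.46]
[[332.75777224 120.67315374]
 [328.90259952 120.18261106]] [60.73188898 17.05433994  0.51775756]
```

View pics/w1.png

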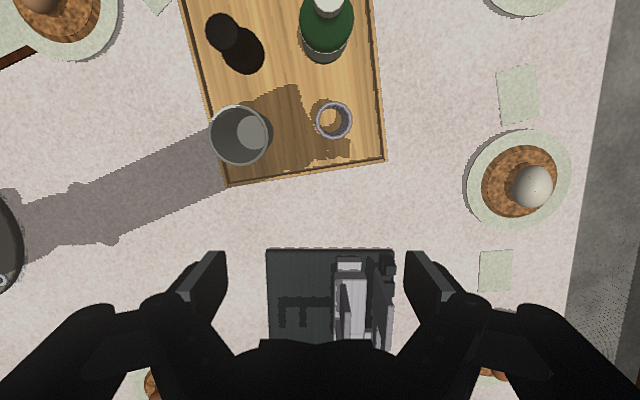

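The wrist view shows the spring's top ring at (334,120). I predicted (333,121), so the estimate holds to about 1 mm. The cup at (240,135) and the bottle at (327,25) leave room, so I'll go over and down.

Request:
jog_arm(
  rows=[
    {"fingers":64,"x":31,"y":9,"z":0,"ax":0,"ay":0,"az":0},
    {"fingers":64,"x":30.5,"y":9,"z":0,"ax":0,"ay":0,"az":0},
    {"fingers":64,"x":0,"y":0,"z":15,"ax":0,"ay":0,"az":0},
    {"fingers":64,"x":0,"y":0,"z":25,"ax":0,"ay":0,"az":0},
    {"fingers":64,"x":0,"y":0,"z":25,"ax":0,"ay":0,"az":0},
    {"fingers":64,"x":0,"y":0,"z":25,"ax":0,"ay":0,"az":0},
    {"fingers":64,"x":0,"y":0,"z":15,"ax":0,"ay":0,"az":0},
    {"fingers":64,"x":0,"y":0,"z":5,"ax":0,"ay":0,"az":0},
  ],
)

```text
t: 3.55
eef_pos: [0.5859, 0.1044, 0.1404]
tool_rot: [-0.001, 0.739, 0.674, -0.001]
contact_force: [-0.0, -0.5, 0.1]
gripper_width: 0.755
grasp_force: 0.0
```

```bash
python3 - <<'E'
from h import *
p,r,o=pose(); print(p,delta([.589,.1145,.057]))
w=cam("wrist","w2.png"); print(proj(w,[[.589,.1145,.095]]))
E
```

```text
[0.58592225 0.10442569 0.14042768] [10.41412467  2.38666974 83.40858059]
[[318.67858343 199.40683275]]
```

View pics/w2.png

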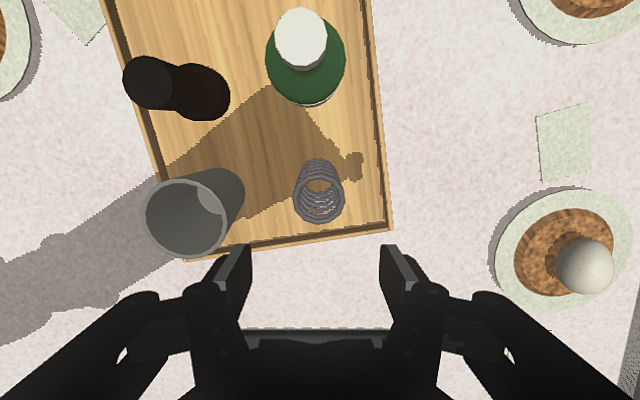

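Ring centre is near (320,200), as predicted, and the cup is clear of the left finger. I'll centre and descend.

Request:
jog_arm(
  rows=[
    {"fingers":64,"x":5,"y":1.2,"z":0,"ax":0,"ay":0,"az":0},
    {"fingers":64,"x":5.4,"y":1.2,"z":0,"ax":0,"ay":0,"az":0},
    {"fingers":64,"x":0,"y":0,"z":13,"ax":0,"ay":0,"az":0},
    {"fingers":64,"x":0,"y":0,"z":20,"ax":0,"ay":0,"az":0},
    {"fingers":64,"x":0,"y":0,"z":20,"ax":0,"ay":0,"az":0},
    {"fingers":64,"x":0,"y":0,"z":20,"ax":0,"ay":0,"az":0},
    {"fingers":64,"x":0,"y":0,"z":10,"ax":0,"ay":0,"az":0},
    {"fingers":64,"x":0,"y":0,"z":0,"ax":0,"ay":0,"az":0},
  ],
)

```text
t: 4.4
eef_pos: [0.5894, 0.1155, 0.0578]
tool_rot: [-0.001, 0.738, 0.674, -0.001]
contact_force: [1.0, -0.1, -0.9]
gripper_width: 0.747
grasp_force: 0.0
```

Request:
jog_arm(
  rows=[
    {"fingers":50,"x":0,"y":0,"z":0,"ax":0,"ay":0,"az":0},
    {"fingers":34,"x":0,"y":0,"z":0,"ax":0,"ay":0,"az":0},
    {"fingers":30,"x":0,"y":0,"z":0,"ax":0,"ay":0,"az":0},
    {"fingers":30,"x":0,"y":0,"z":0,"ax":0,"ay":0,"az":0},
    {"fingers":30,"x":0,"y":0,"z":0,"ax":0,"ay":0,"az":0},
    {"fingers":30,"x":0,"y":0,"z":0,"ax":0,"ay":0,"az":0},
    {"fingers":30,"x":0,"y":0,"z":0,"ax":0,"ay":0,"az":0},
    {"fingers":30,"x":0,"y":0,"z":0,"ax":0,"ay":0,"az":0},
  ],
)

```text
t: 5.2
eef_pos: [0.5914, 0.1161, 0.0606]
tool_rot: [0.001, 0.738, 0.674, 0.001]
contact_force: [-1.7, 0.2, 6.1]
gripper_width: 0.428
grasp_force: 39.8
```

```bash
python3 - <<'E'
from h import *
p,r,o=pose(); print(p,o['contact_force'],o['gripper_width']*85,o['grasp_force'])
a=cam("top","t3.png"); w=cam("wrist"); s=cam("side")
cv2.imwrite("pics/c3.png",np.hstack([cv2.resize(w["bgr"][120:320,200:440],None,fx=1.6,fy=1.6),cv2.resize(s["bgr"][150:350,200:440],None,fx=1.6,fy=1.6)]))
E
```

```text
[0.59136351 0.11610905 0.06061819] [-1.73567523  0.23562928  6.10963848] 36.36715073865128 39.75713114021346
```

View pics/c3.png

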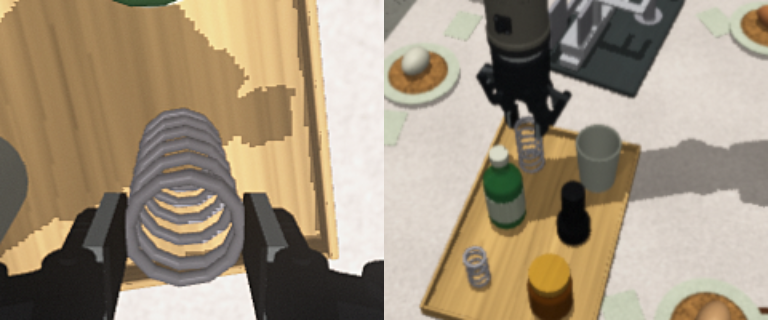

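The spring's ring sits between both pads at crop (185,228), and the grip force is 40 N. I'll lift clear of the tray and bottle, then check how the spring sits in the grip.

Request:
jog_arm(
  rows=[
    {"fingers":30,"x":0,"y":0,"z":-5,"ax":0,"ay":0,"az":0},
    {"fingers":30,"x":0,"y":0,"z":-15,"ax":0,"ay":0,"az":0},
    {"fingers":30,"x":0,"y":0,"z":-25,"ax":0,"ay":0,"az":0},
    {"fingers":30,"x":0,"y":0,"z":-25,"ax":0,"ay":0,"az":0},
    {"fingers":30,"x":0,"y":0,"z":-25,"ax":0,"ay":0,"az":0},
    {"fingers":30,"x":0,"y":0,"z":-25,"ax":0,"ay":0,"az":0},
    {"fingers":30,"x":0,"y":0,"z":-15,"ax":0,"ay":0,"az":0},
    {"fingers":30,"x":0,"y":0,"z":0,"ax":0,"ay":0,"az":0},
  ],
  force=60,
)

```text
t: 6.15
eef_pos: [0.5918, 0.1163, 0.1971]
tool_rot: [0.001, 0.738, 0.674, 0.002]
contact_force: [0.5, 0.2, -0.8]
gripper_width: 0.424
grasp_force: 60.0
```

```bash
python3 - <<'E'
from h import *
p,r,o=pose(); print(p,o['contact_force'],o['gripper_width']*85,o['grasp_force'])
w=cam("wrist","w4.png"); s=cam("side")
print("above rod delta",delta([.506,-.261,p[2]]))
top=p+[0,0,.095-.0606]; print(proj(w,[top,top-[0,0,.09]]),proj(s,[top,top-[0,0,.09]]))
cv2.imwrite("pics/c4.png",np.hstack([cv2.resize(w["bgr"][120:320,200:440],None,fx=1.6,fy=1.6),cv2.resize(s["bgr"][80:280,200:440],None,fx=1.6,fy=1.6)]))
E
```

```text
[0.5917736  0.11627382 0.19707273] [ 0.51683906  0.21762787 -0.79185967] 36.05592629545611 60.04522271978203
above rod delta [-382.48304875  -49.56711792   -3.00812219]
[[316.21983958 261.65994223]
 [315.28656636 208.77526235]] [[284.58304987 187.88848376]
 [287.22365933 216.01264973]]
```

View pics/c4.png

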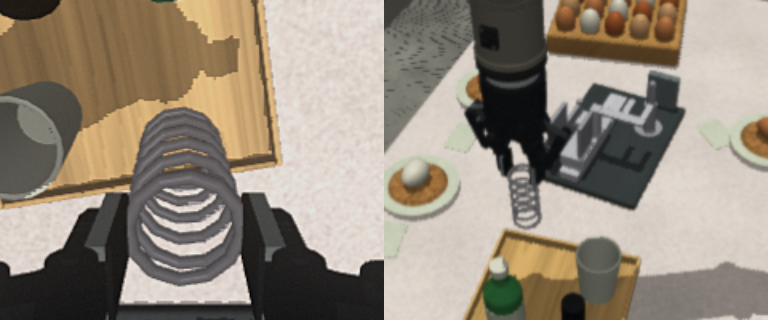

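The spring is held upright, with its top ring at (316,261) as predicted. I'll carry it past the rod so the wrist camera sees the rod tip and the spring's bottom ring together.

Request:
jog_arm(
  rows=[
    {"fingers":30,"x":-20,"y":-2,"z":-8,"ax":0,"ay":0,"az":0},
    {"fingers":30,"x":-40,"y":-4,"z":0,"ax":0,"ay":0,"az":0},
    {"fingers":30,"x":-40,"y":-4,"z":0,"ax":0,"ay":0,"az":0},
    {"fingers":30,"x":-40,"y":-4,"z":0,"ax":0,"ay":0,"az":0},
    {"fingers":30,"x":-40,"y":-4,"z":0,"ax":0,"ay":0,"az":0},
    {"fingers":30,"x":-40,"y":-4,"z":0,"ax":0,"ay":0,"az":0},
    {"fingers":30,"x":-40,"y":-4,"z":0,"ax":0,"ay":0,"az":0},
    {"fingers":30,"x":-40,"y":-4,"z":0,"ax":0,"ay":0,"az":0},
  ],
)

```text
t: 7.05
eef_pos: [0.5317, -0.1818, 0.2006]
tool_rot: [-0.001, 0.738, 0.674, -0.001]
contact_force: [0.3, 0.2, -1.1]
gripper_width: 0.416
grasp_force: 60.1
```

Request:
jog_arm(
  rows=[
    {"fingers":30,"x":-40,"y":-4,"z":0,"ax":0,"ay":0,"az":0},
    {"fingers":30,"x":-40,"y":-4,"z":0,"ax":0,"ay":0,"az":0},
    {"fingers":30,"x":-40,"y":-4,"z":0,"ax":0,"ay":0,"az":0},
    {"fingers":30,"x":-20,"y":-4,"z":0,"ax":0,"ay":0,"az":0},
    {"fingers":30,"x":-12,"y":0,"z":0,"ax":0,"ay":0,"az":0},
    {"fingers":30,"x":0,"y":0,"z":0,"ax":0,"ay":0,"az":0},
    {"fingers":30,"x":0,"y":0,"z":0,"ax":0,"ay":0,"az":0},
    {"fingers":30,"x":0,"y":0,"z":0,"ax":0,"ay":0,"az":0},
  ],
)

```text
t: 7.85
eef_pos: [0.5045, -0.328, 0.2021]
tool_rot: [-0.0, 0.737, 0.675, 0.0]
contact_force: [0.4, -0.3, -1.0]
gripper_width: 0.421
grasp_force: 60.1
```

```bash
python3 - <<'E'
from h import *
p,r,o=pose(); print(p,r.as_matrix().round(4).tolist(),o['gripper_width']*85)
w=cam("wrist","w5.png"); 
top=p+[0,0,.095-.0606]; print(proj(w,[top,top-[0,0,.09],[.506,-.261,.12],[.506,-.261,.014]]))
cv2.imwrite("pics/c5.png",cv2.resize(w["bgr"][60:310,200:440],None,fx=2.4,fy=2.4))
E
```

```text
[ 0.50449223 -0.32802553  0.20212238] [[0.0875, 0.9962, 0.0001], [0.9962, -0.0875, 0.0011], [0.0011, -0.0, -1.0]] 35.795850907381265
[[315.9165581  261.77477229]
 [315.60472335 208.8361598 ]
 [310.15689281 120.19251433]
 [311.6144805  119.6484855 ]]
```

View pics/c5.png

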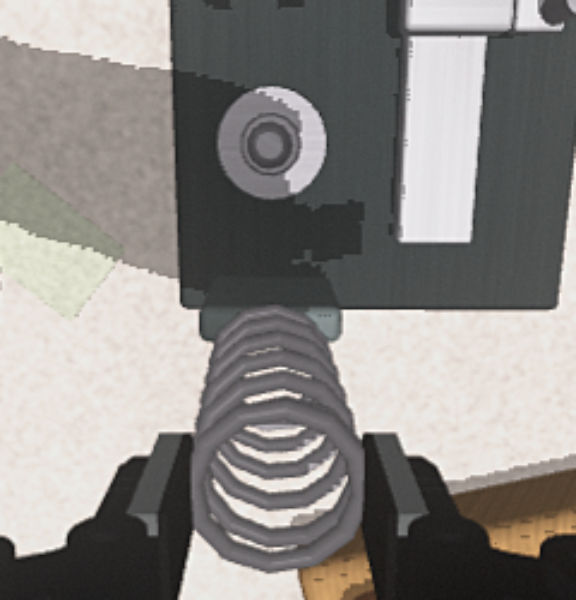

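The rod tip is at crop (270,144), which is (312.5,120) in the picture. The spring's bottom ring starts at row 306 of the crop (187.5) and spans about 206–336 in columns. I'll turn both into positions at their heights and compare them.

```bash
python3 - <<'E'
from h import *
p,r,o=pose(); w=cam("wrist"); g=cv2.cvtColor(w["bgr"],cv2.COLOR_BGR2GRAY)
zb=p[2]+.095-.0606-.09
b=np.array([p[0],p[1],zb]); t=np.linspace(0,2*np.pi,73)
for z,n in((zb,"bottom"),(zb+.09,"top")):
    q=proj(w,np.c_[b[0]+.02025*np.cos(t),b[1]+.02025*np.sin(t),t*0+z]); print(n,"pred rows",q[:,1].min(),q[:,1].max(),"cols",q[:,0].min(),q[:,0].max(), "row at col min",q[q[:,0].argmin(),1])
for row in (186,187,188,190,193,196,200,204,208): print(row,g[row,280:352].tolist())
tip=onz(w,(312.5,120),.12); print("tip",tip, "b",b)
E
```

```text
bottom pred rows 183.52886586857332 232.92331647599153 cols 289.8078129268788 341.40319847166927 row at col min 208.82992134944237
top pred rows 223.17595643368446 297.6636358475342 cols 275.03631625099 356.8544486444896 row at col min 261.8341634290598
186 [77, 80, 78, 81, 72, 55, 59, 60, 60, 59, 59, 59, 58, 60, 60, 58, 59, 60, 59, 57, 58, 57, 58, 59, 57, 58, 55, 57, 59, 57, 55, 56, 55, 51, 56, 53, 52, 54, 57, 56, 57, 56, 55, 56, 58, 56, 58, 55, 56, 55, 53, 54, 55, 55, 53, 54, 58, 53, 53, 55, 57, 69, 75, 74, 78, 76, 75, 77, 74, 78, 76, 76]
187 [59, 62, 63, 66, 63, 65, 70, 70, 71, 70, 69, 70, 68, 69, 66, 68, 66, 70, 68, 68, 68, 67, 68, 69, 67, 66, 65, 63, 64, 69, 70, 77, 86, 91, 91, 91, 87, 73, 62, 63, 67, 65, 66, 65, 64, 62, 63, 62, 68, 78, 73, 75, 75, 73, 72, 73, 75, 75, 72, 66, 54, 61, 63, 59, 60, 61, 60, 61, 58, 63, 62, 58]
188 [123, 125, 119, 78, 73, 81, 85, 85, 85, 81, 80, 85, 83, 81, 83, 82, 82, 79, 80, 81, 79, 76, 69, 72, 77, 82, 89, 91, 91, 93, 96, 96, 103, 102, 104, 104, 99, 94, 91, 85, 76, 75, 79, 78, 77, 77, 72, 72, 85, 109, 105, 106, 106, 108, 105, 107, 108, 107, 108, 10
[... 1473 characters left out ...]
 140, 119, 93, 85, 98, 103, 112, 129, 132, 119, 116, 113, 111, 110, 105, 104, 102, 95, 92, 85, 97, 126, 111, 92, 98, 102, 105, 106, 110, 109, 110, 114, 112, 108, 109, 110, 104, 94, 83, 95, 105, 91, 95, 185, 242, 232, 228, 227, 229, 228, 227, 225, 230, 231, 230, 228, 227, 229]
208 [224, 223, 223, 225, 223, 227, 228, 180, 77, 96, 116, 119, 96, 91, 102, 109, 125, 140, 120, 103, 79, 83, 81, 90, 97, 100, 101, 90, 93, 96, 99, 100, 103, 105, 105, 110, 114, 115, 105, 103, 102, 101, 100, 94, 88, 89, 77, 62, 80, 98, 111, 110, 111, 107, 100, 91, 91, 89, 148, 238, 229, 228, 226, 225, 224, 224, 224, 224, 226, 226, 225, 227]
tip [ 0.50789107 -0.26128784  0.12      ] b [ 0.50447329 -0.32825909  0.14667657]
```

The bottom ring's arc is centred at column ~312.8 with its top edge at row 186.7, against a prediction of 315.6 and 183.5. The spring hangs about 1.4° off, with its bottom towards -x and -y. I'll level it with a small tool tilt and re-measure.

Request:
jog_arm(
  rows=[
    {"fingers":30,"x":0,"y":0,"z":0,"ax":-0.6,"ay":0.7,"az":0},
    {"fingers":30,"x":0,"y":0,"z":0,"ax":-0.6,"ay":0.8,"az":0},
    {"fingers":30,"x":0,"y":0,"z":0,"ax":0,"ay":0,"az":0},
    {"fingers":30,"x":0,"y":0,"z":0,"ax":0,"ay":0,"az":0},
    {"fingers":30,"x":0,"y":0,"z":0,"ax":0,"ay":0,"az":0},
    {"fingers":30,"x":0,"y":0,"z":0,"ax":0,"ay":0,"az":0},
    {"fingers":30,"x":0,"y":0,"z":0,"ax":0,"ay":0,"az":0},
    {"fingers":30,"x":0,"y":0,"z":0,"ax":0,"ay":0,"az":0},
  ],
)

```text
t: 8.75
eef_pos: [0.5037, -0.3302, 0.2023]
tool_rot: [-0.001, 0.738, 0.674, 0.017]
contact_force: [1.0, 0.3, -1.3]
gripper_width: 0.418
grasp_force: 60.1
```

```bash
python3 - <<'E'
from h import *
p,r,o=pose(); print(p,r.as_matrix().round(4).tolist())
w=cam("wrist"); g=cv2.cvtColor(w["bgr"],cv2.COLOR_BGR2GRAY).astype(int)
zt=p[2]+.095-.0606
# spring axis model vertical w/ offset (-.8,-.9)mm: predicted outlines
for z in(zt-.09,zt):
    t=np.linspace(0,2*np.pi,73);q=proj(w,np.c_[p[0]-.0008+.02025*np.cos(t),p[1]-.0009+.02025*np.sin(t),t*0+z]);print("pred rows",q[:,1].min().round(1),q[:,1].max().round(1),"cols",q[:,0].min().round(1),q[:,0].max().round(1))
print("col 310-318 rows 178-200");print(g[178:200,308:320:3].T.tolist())
for row in(200,204,208,212,260): print(row,np.where(g[row,270:362]<150)[0][[0,-1]]+270)
m=((g>70)&(g<125)).astype(np.uint8); print("bottom edge of top ring col316",g[285:306,316].tolist())
# rod tip: circle in gray
c=cv2.HoughCircles(cv2.medianBlur(w["pixels"][80:160,270:350,1].copy(),3),cv2.HOUGH_GRADIENT,1,5,param1=80,param2=12,minRadius=6,maxRadius=28); 
print(None if c is None else (c[0][:4]+[270,80,0]).round(1).tolist())
print("tip at rough",proj(w,[[.5079,-.2613,.12],[.5079,-.2613,.014]]).round(1))
cv2.imwrite("pics/c6.png",cv2.resize(w["bgr"][60:310,200:440],None,fx=2.4,fy=2.4))
E
```

```text
[ 0.50373481 -0.33015817  0.20227801] [[0.0901, 0.9957, 0.0232], [0.9956, -0.0906, 0.0242], [0.0262, 0.0209, -0.9994]]
pred rows 186.4 235.9 cols 287.4 338.9
pred rows 222.9 298.3 cols 274.9 356.7
col 310-318 rows 178-200
[[58, 55, 55, 58, 56, 57, 59, 58, 55, 48, 90, 102, 129, 115, 97, 87, 99, 110, 121, 109, 100, 70], [58, 58, 56, 56, 58, 55, 59, 54, 55, 79, 99, 108, 141, 111, 82, 93, 105, 121, 110, 105, 75, 85], [56, 59, 57, 58, 57, 56, 58, 56, 52, 90, 103, 126, 116, 80, 86, 101, 112, 117, 107, 95, 77, 94], [56, 57, 56, 56, 56, 59, 58, 59, 54, 64, 96, 106, 127, 113, 85, 92, 107, 107, 106, 101, 81, 95]]
200 [281 339]
204 [289 336]
208 [288 337]
212 [287 339]
260 [270 361]
bottom edge of top ring col316 [111, 105, 78, 244, 142, 76, 90, 100, 107, 138, 119, 105, 85, 191, 227, 225, 225, 225, 229, 231, 229]
[[309.5, 121.5, 22.2], [316.5, 123.5, 16.0], [302.5, 123.5, 17.2], [303.5, 129.5, 12.5]]
tip at rough [[310.8 120.2]
 [310.2 122. ]]
```

View pics/c6.png

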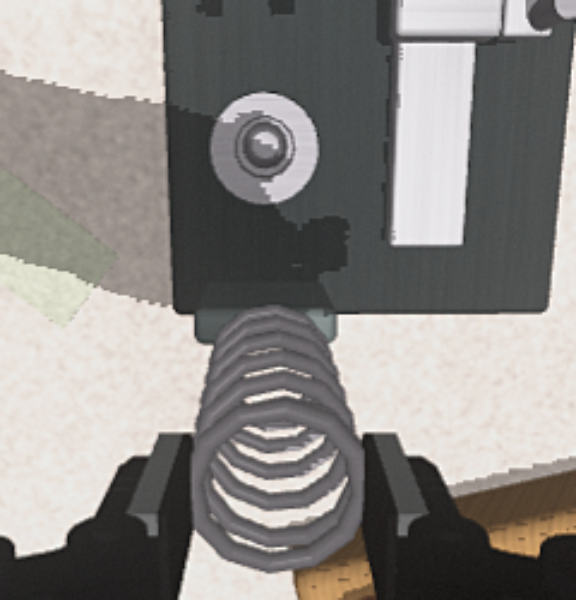

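The bottom ring now matches a vertical spring: row 187 against 186.4, columns 287–339. The rod tip is at (310.4,120). I need +4.8 mm in x and +70.5 mm in y, then a first small descent.

Request:
jog_arm(
  rows=[
    {"fingers":30,"x":15,"y":-0.4,"z":0.4,"ax":0,"ay":0,"az":0},
    {"fingers":30,"x":20,"y":-0.4,"z":0.5,"ax":0,"ay":0,"az":0},
    {"fingers":30,"x":20,"y":-0.4,"z":0.5,"ax":0,"ay":0,"az":0},
    {"fingers":30,"x":15.6,"y":-0.4,"z":0.4,"ax":0,"ay":0,"az":0},
    {"fingers":30,"x":0,"y":0,"z":0,"ax":0,"ay":0,"az":0},
    {"fingers":30,"x":0,"y":0,"z":0,"ax":0,"ay":0,"az":0},
    {"fingers":30,"x":0,"y":0,"z":0,"ax":0,"ay":0,"az":0},
    {"fingers":30,"x":0,"y":0,"z":0,"ax":0,"ay":0,"az":0},
  ],
)

```text
t: 9.6
eef_pos: [0.5082, -0.2609, 0.2022]
tool_rot: [-0.001, 0.739, 0.674, 0.017]
contact_force: [-0.4, 0.2, -1.1]
gripper_width: 0.418
grasp_force: 60.1
```

```bash
python3 - <<'E'
from h import *
p,r,o=pose(); print(p, r.as_matrix().round(4).tolist()); t=[.5077+.0008,-.2612+.0009,p[2]]
print("lateral",delta(t).round(1),"down 60",r.inv().apply([0,0,-60]).round(2))
E
```

```text
[ 0.50821579 -0.26093962  0.20219883] [[0.092, 0.9955, 0.0231], [0.9954, -0.0925, 0.0239], [0.0259, 0.0208, -0.9994]]
lateral [0.7 0.2 0. ] down 60 [-1.55 -1.25 59.97]
```

Request:
jog_arm(
  rows=[
    {"fingers":30,"x":0.5,"y":0,"z":5,"ax":0,"ay":0,"az":0},
    {"fingers":30,"x":-0.2,"y":-0.2,"z":10,"ax":0,"ay":0,"az":0},
    {"fingers":30,"x":-0.3,"y":-0.2,"z":10,"ax":0,"ay":0,"az":0},
    {"fingers":30,"x":-0.3,"y":-0.2,"z":10,"ax":0,"ay":0,"az":0},
    {"fingers":30,"x":-0.3,"y":-0.2,"z":10,"ax":0,"ay":0,"az":0},
    {"fingers":30,"x":-0.3,"y":-0.2,"z":10,"ax":0,"ay":0,"az":0},
    {"fingers":30,"x":-0.3,"y":-0.2,"z":10,"ax":0,"ay":0,"az":0},
    {"fingers":30,"x":0,"y":0,"z":0,"ax":0,"ay":0,"az":0},
  ],
)

```text
t: 10.4
eef_pos: [0.5076, -0.2589, 0.1355]
tool_rot: [-0.002, 0.738, 0.674, 0.016]
contact_force: [0.3, -0.5, -1.0]
gripper_width: 0.422
grasp_force: 60.2
```

```bash
python3 - <<'E'
from h import *
p,r,o=pose(); print(p, r.as_matrix().round(4).tolist(),o['contact_force'],o['torque'],o['gripper_width']); t=[.5085,-.2603,p[2]]
print("lateral",delta(t).round(1),"bottom z",p[2]-.0556)
E
```

```text
[ 0.50763583 -0.258916    0.13552092] [[0.0902, 0.9957, 0.0207], [0.9955, -0.0907, 0.0255], [0.0272, 0.0183, -0.9995]] [ 0.29405629 -0.50421021 -0.96757268] [ 0.01954936  0.03538792 -0.00973823] 0.42152400649099236
lateral [-1.3  1.  -0. ] bottom z 0.07992091853051018
```

Request:
jog_arm(
  rows=[
    {"fingers":30,"x":-0.7,"y":0.5,"z":0,"ax":0,"ay":0,"az":0},
    {"fingers":30,"x":-0.6,"y":0.5,"z":0,"ax":0,"ay":0,"az":0},
    {"fingers":30,"x":-0.1,"y":0,"z":3,"ax":0,"ay":0,"az":0},
    {"fingers":30,"x":-0.1,"y":-0.1,"z":3,"ax":0,"ay":0,"az":0},
    {"fingers":30,"x":-0.1,"y":0,"z":3,"ax":0,"ay":0,"az":0},
    {"fingers":30,"x":-0.1,"y":-0.1,"z":3,"ax":0,"ay":0,"az":0},
    {"fingers":30,"x":-0.1,"y":0,"z":3,"ax":0,"ay":0,"az":0},
    {"fingers":30,"x":0,"y":0,"z":0,"ax":0,"ay":0,"az":0},
  ],
)

```text
t: 11.2
eef_pos: [0.5093, -0.2607, 0.1217]
tool_rot: [-0.002, 0.738, 0.674, 0.017]
contact_force: [0.2, -0.7, -1.0]
gripper_width: 0.419
grasp_force: 60.2
```

```bash
cat > st.py <<'E'
from h import *
p,r,o=pose(); print(p.round(4),o['contact_force'].round(1),o['torque'].round(2),o['gripper_width'].__round__(3)); t=[.5085,-.2603,p[2]]
print("lateral",delta(t).round(1),"bottom z",(p[2]-.0556).round(4),"tool z",r.as_matrix()[:,2].round(4),"toolx",r.as_matrix()[:,0].round(3))
E
python3 st.py
```

```text
[ 0.5093 -0.2607  0.1217] [ 0.2 -0.7 -1. ] [-0.   -0.01 -0.  ] 0.419
lateral [ 0.3 -0.8 -0. ] bottom z 0.0661 tool z [ 0.0224  0.0246 -0.9994] toolx [0.09  0.996 0.027]
```

The bottom coil is past the shoulder with no contact force, so I'll keep going down.

Request:
jog_arm(
  rows=[
    {"fingers":30,"x":0.1,"y":-0.5,"z":3,"ax":0,"ay":0,"az":0},
    {"fingers":30,"x":0,"y":-0.4,"z":4,"ax":0,"ay":0,"az":0},
    {"fingers":30,"x":-0.1,"y":-0.1,"z":4,"ax":0,"ay":0,"az":0},
    {"fingers":30,"x":-0.1,"y":-0.1,"z":4,"ax":0,"ay":0,"az":0},
    {"fingers":30,"x":-0.1,"y":-0.1,"z":4,"ax":0,"ay":0,"az":0},
    {"fingers":30,"x":-0.1,"y":-0.1,"z":4,"ax":0,"ay":0,"az":0},
    {"fingers":30,"x":-0.1,"y":-0.1,"z":4,"ax":0,"ay":0,"az":0},
    {"fingers":30,"x":0,"y":0,"z":0,"ax":0,"ay":0,"az":0},
  ],
)

```text
t: 12.0
eef_pos: [0.5085, -0.2602, 0.0946]
tool_rot: [-0.002, 0.738, 0.674, 0.017]
contact_force: [0.5, -0.0, -1.0]
gripper_width: 0.416
grasp_force: 60.2
```

```bash
python3 st.py
```

```text
[ 0.5085 -0.2602  0.0946] [ 0.5 -0.  -1. ] [-0.05 -0.01  0.03] 0.416
lateral [-0.  0. -0.] bottom z 0.039 tool z [ 0.0223  0.0247 -0.9994] toolx [0.09  0.996 0.027]
```

Bottom at 39 mm, still free. There are 25 mm left; I'll do 20 now.

Request:
jog_arm(
  rows=[
    {"fingers":30,"x":-0.1,"y":0,"z":3,"ax":0,"ay":0,"az":0},
    {"fingers":30,"x":-0.1,"y":-0.1,"z":3,"ax":0,"ay":0,"az":0},
    {"fingers":30,"x":-0.1,"y":0,"z":3,"ax":0,"ay":0,"az":0},
    {"fingers":30,"x":-0.1,"y":-0.1,"z":3,"ax":0,"ay":0,"az":0},
    {"fingers":30,"x":-0.1,"y":-0.1,"z":3,"ax":0,"ay":0,"az":0},
    {"fingers":30,"x":0,"y":-0.1,"z":3,"ax":0,"ay":0,"az":0},
    {"fingers":30,"x":0,"y":0,"z":2,"ax":0,"ay":0,"az":0},
    {"fingers":30,"x":0,"y":0,"z":0,"ax":0,"ay":0,"az":0},
  ],
)

```text
t: 12.8
eef_pos: [0.5087, -0.2603, 0.0749]
tool_rot: [-0.001, 0.738, 0.674, 0.017]
contact_force: [0.1, -0.6, -0.8]
gripper_width: 0.42
grasp_force: 60.2
```

```bash
python3 st.py
```

```text
[ 0.5087 -0.2603  0.0749] [ 0.1 -0.6 -0.8] [-0.02  0.07 -0.02] 0.42
lateral [-0.1 -0.2 -0. ] bottom z 0.0193 tool z [ 0.0227  0.0245 -0.9994] toolx [0.09  0.996 0.026]
```

Request:
jog_arm(
  rows=[
    {"fingers":30,"x":0,"y":0,"z":1,"ax":0,"ay":0,"az":0},
    {"fingers":30,"x":-0.1,"y":0,"z":1,"ax":0,"ay":0,"az":0},
    {"fingers":30,"x":0,"y":0,"z":1,"ax":0,"ay":0,"az":0},
    {"fingers":30,"x":0,"y":-0.1,"z":1,"ax":0,"ay":0,"az":0},
    {"fingers":30,"x":-0.1,"y":0,"z":1,"ax":0,"ay":0,"az":0},
    {"fingers":30,"x":0,"y":0,"z":0.5,"ax":0,"ay":0,"az":0},
    {"fingers":30,"x":0,"y":0,"z":0.5,"ax":0,"ay":0,"az":0},
    {"fingers":30,"x":0,"y":0,"z":0,"ax":0,"ay":0,"az":0},
  ],
)

```text
t: 13.6
eef_pos: [0.5093, -0.2603, 0.07]
tool_rot: [-0.001, 0.738, 0.674, 0.017]
contact_force: [-1.5, 1.6, 6.2]
gripper_width: 0.42
grasp_force: 60.6
```

```bash
python3 st.py
```

```text
[ 0.5093 -0.2603  0.07  ] [-1.5  1.6  6.2] [0.3  0.51 0.  ] 0.42
lateral [-0.1 -0.8 -0. ] bottom z 0.0144 tool z [ 0.0237  0.024  -0.9994] toolx [0.09  0.996 0.026]
```

Contact at 14.4 mm with about 7 N, so the spring is on its seat. I'll open gently and rise clear.

Request:
jog_arm(
  rows=[
    {"fingers":38,"x":0,"y":0,"z":0,"ax":0,"ay":0,"az":0},
    {"fingers":42,"x":0,"y":0,"z":0,"ax":0,"ay":0,"az":0},
    {"fingers":46,"x":0,"y":0,"z":0,"ax":0,"ay":0,"az":0},
    {"fingers":52,"x":0,"y":0,"z":0,"ax":0,"ay":0,"az":0},
    {"fingers":58,"x":0,"y":0,"z":0,"ax":0,"ay":0,"az":0},
    {"fingers":60,"x":0,"y":0,"z":0,"ax":0,"ay":0,"az":0},
    {"fingers":60,"x":0,"y":0,"z":0,"ax":0,"ay":0,"az":0},
    {"fingers":60,"x":0,"y":0,"z":0,"ax":0,"ay":0,"az":0},
  ],
  force=30,
)

```text
t: 14.4
eef_pos: [0.5089, -0.2605, 0.0692]
tool_rot: [-0.001, 0.738, 0.674, 0.017]
contact_force: [0.1, -0.4, 0.3]
gripper_width: 0.703
grasp_force: 0.0
```

Request:
jog_arm(
  rows=[
    {"fingers":60,"x":0,"y":0,"z":-5,"ax":0,"ay":0,"az":0},
    {"fingers":60,"x":0.2,"y":0.2,"z":-10,"ax":0,"ay":0,"az":0},
    {"fingers":60,"x":0.4,"y":0.3,"z":-15,"ax":0,"ay":0,"az":0},
    {"fingers":60,"x":0.5,"y":0.4,"z":-20,"ax":0,"ay":0,"az":0},
    {"fingers":60,"x":0.5,"y":0.4,"z":-25,"ax":0.6,"ay":0,"az":0},
    {"fingers":75,"x":0.5,"y":0.4,"z":-25,"ax":0.6,"ay":-0.7,"az":0},
    {"fingers":85,"x":0,"y":0,"z":-15,"ax":0,"ay":-0.8,"az":0},
    {"fingers":85,"x":0,"y":0,"z":0,"ax":0,"ay":0,"az":0},
  ],
)

```text
t: 15.2
eef_pos: [0.5106, -0.261, 0.1874]
tool_rot: [0.003, 0.738, 0.675, 0.001]
contact_force: [0.5, 0.2, 0.4]
gripper_width: 0.993
grasp_force: 0.0
```

```bash
python3 - <<'E'
from h import *
p,r,o=pose(); print(p.round(4),r.as_matrix().round(3).tolist(),o['contact_force'].round(1),o['gripper_width'])
a=cam("top"); s=cam("side"); w=cam("wrist")
th=np.radians(-5.1); Rz=np.array([[np.cos(th),-np.sin(th)],[np.sin(th),np.cos(th)]]); rod=np.array([.5077,-.2612]); org=rod-Rz@[-.05,-.05]; print("org",org)
print("pred: spring top top-cam",proj(a,[[*rod,.104],[*rod,.12]]).round(1),"side",proj(s,[[*rod,.104],[*rod,.12],[*rod,.014]]).round(1))
A=cv2.resize(a["bgr"][165:255,330:460],None,fx=3.05,fy=3.05,interpolation=2);S=cv2.resize(s["bgr"][115:215,290:400],None,fx=3.6,fy=3.6,interpolation=2);
W=cv2.resize(w["bgr"],None,fx=.5,fy=.5)
H=360;f=lambda i:cv2.resize(i,(int(i.shape[1]*H/i.shape[0]),H)) 
x=np.zeros((600,800,3),np.uint8);i=f(S);x[:360,:i.shape[1]]=i; j=cv2.resize(A,(800-i.shape[1],int(A.shape[0]*(800-i.shape[1])/A.shape[1])));x[:j.shape[0],i.shape[1]:]=j
k=cv2.resize(w["bgr"][40:390],(440,240));x[360:,:440]=k
cv2.imwrite("pics/c7.png",x)
E
```

```text
[ 0.5106 -0.261   0.1874] [[0.089, 0.996, 0.005], [0.996, -0.089, -0.003], [-0.002, 0.005, -1.0]] [0.5 0.2 0.4] 0.9929690952746253
org [ 0.56194677 -0.21584266]
pred: spring top top-cam [[418.7 224.7]
 [420.5 224.1]] side [[366.8 135.4]
 [367.2 130.9]
 [364.5 159.1]]
```

View pics/c7.png

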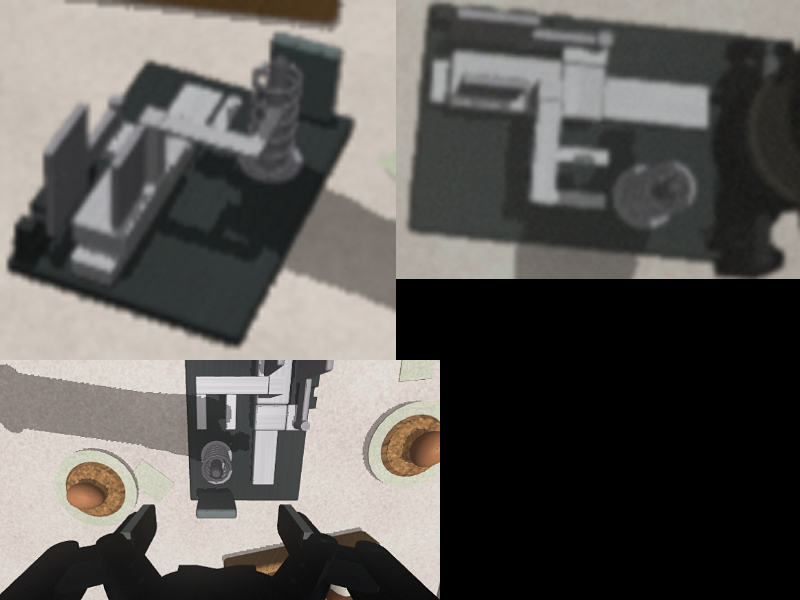

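The spring stands on the disc round the rod, in front of the dial, with its top at side (367,133) against a predicted 135. In the side crop the bar's top edge runs (113,153)–(148,125) and the lever's (45,152)–(88,107). I'll cast those rays to z = 0.122 and compare them with what the geometry implies.

```bash
python3 - <<'E'
from h import *
s=cam("side");a=cam("top")
th=np.radians(-5.1); Rz=np.array([[np.cos(th),-np.sin(th)],[np.sin(th),np.cos(th)]]); rod=np.array([.5077,-.2612]); org=rod-Rz@[-.05,-.05]
sc=lambda P:((Rz.T@(P[:2]-org))*1000).round(1)
for n,q in dict(bar_near=(113,153),bar_far=(148,125),lev_near=(45,152),lev_far=(88,107)).items():
    print(n,sc(onz(s,(290+q[0]/3.6,115+q[1]/3.6),.122)))
T=lambda x,y:(330+x/5-.4,155+y/5-.4)
for n,q,z in (("bar strip L",(90,217),.122),("bar strip R",(212,222),.122),("lev strip L",(100,72),.122),("lev strip R",(230,82),.122),("knob",(337,112),.05),("prong tip far",(341,302),.115),("prong tip near",(336,374),.115),("arm left",(217,375),.115),("arm right",(258,375),.115),("U left",(90,160),.057),("railend L",(57,180),.03),("rail R",(502,220),.03)):
    print(n,sc(onz(a,T(*q),z)))
E
```

```text
bar_near [ 20.1 105.9]
bar_far [ 9.3 67.2]
lev_near [ 65.5 125.1]
lev_far [58.3 66.8]
bar strip L [ -6.  124.2]
bar strip R [-2.7 67.2]
lev strip L [ 63.6 125.5]
lev strip R [64.9 63.9]
knob [71.7 -1.1]
prong tip far [-33.4   3. ]
prong tip near [-67.3   3.1]
arm left [-73.2  58.4]
arm right [-71.3  39.3]
U left [ 33.2 122.3]
railend L [ 26.2 136.5]
rail R [ 28.1 -93.3]
```

The prong tips come out at scale y ≈ 3 (0 expected), centred on x = -50, so the frame holds. The grip point is at about scale (28, 92). I'll go above it and check with the wrist camera by numbers.

```bash
cat >> h.py <<'E'
th=np.radians(-5.1); Rz=np.array([[np.cos(th),-np.sin(th)],[np.sin(th),np.cos(th)]]); rod=np.array([.5077,-.2612]); org=rod-Rz@[-.05,-.05]
def s2w(x,y,z): return np.array([*(org+Rz@np.array([x,y])/1000),z])
def w2s(P): return (Rz.T@(np.array(P)[:2]-org))*1000
E
python3 - <<'E'
from h import *
print(s2w(28,92,.2),delta(s2w(28,92,.2)),pose()[2]['q'].round(2))
E
```

```text
[ 0.59801419 -0.12669592  0.2       ] [141.93549604  77.74790421 -17.10877763] [ 0.75  0.37 -0.49  1.8   0.2   1.02  0.1 ]
```

Request:
jog_arm(
  rows=[
    {"fingers":85,"x":0,"y":0,"z":-17,"ax":0,"ay":0,"az":0},
    {"fingers":85,"x":22,"y":12,"z":0,"ax":0,"ay":0,"az":0},
    {"fingers":85,"x":35,"y":19,"z":0,"ax":0,"ay":0,"az":0},
    {"fingers":85,"x":35,"y":19,"z":0,"ax":0,"ay":0,"az":0},
    {"fingers":85,"x":30,"y":17,"z":0,"ax":0,"ay":0,"az":0},
    {"fingers":85,"x":20,"y":10.7,"z":0,"ax":0,"ay":0,"az":0},
    {"fingers":85,"x":0,"y":0,"z":0,"ax":0,"ay":0,"az":0},
    {"fingers":85,"x":0,"y":0,"z":0,"ax":0,"ay":0,"az":0},
  ],
)

```text
t: 16.25
eef_pos: [0.5983, -0.1267, 0.2001]
tool_rot: [-0.001, 0.738, 0.675, -0.001]
contact_force: [0.5, -0.5, 0.6]
gripper_width: 0.996
grasp_force: 0.0
```

```bash
python3 - <<'E'
from h import *
p,r,o=pose(); print(p,w2s(p))
w=cam("wrist","w8.png"); g=cv2.cvtColor(w["bgr"],cv2.COLOR_BGR2GRAY)
# profiles along scale x at z=.122
xs=np.arange(-10,80,2)
print("     ",xs.tolist())
for y in range(136,54,-6):
    q=proj(w,[s2w(x,y,.122) for x in xs]).round().astype(int)
    print(y,[int(g[v,u]) if 0<=u<640 and 0<=v<400 else -1 for u,v in q], q[0].tolist())
E
```

```text
[ 0.5983426  -0.12670716  0.20006473] [28.32810091 92.0180008 ]
      [-10, -8, -6, -4, -2, 0, 2, 4, 6, 8, 10, 12, 14, 16, 18, 20, 22, 24, 26, 28, 30, 32, 34, 36, 38, 40, 42, 44, 46, 48, 50, 52, 54, 56, 58, 60, 62, 64, 66, 68, 70, 72, 74, 76, 78]
136 [45, 44, 46, 46, 45, 44, 44, 44, 46, 44, 45, 44, 42, 128, 129, 128, 130, 131, 130, 126, 134, 130, 132, 128, 136, 95, 48, 50, 52, 48, 48, 52, 51, 52, 53, 51, 50, 42, 83, 75, 78, 80, 74, 151, 217] [269, 149]
130 [42, 42, 45, 42, 43, 42, 43, 44, 43, 44, 40, 80, 76, 75, 77, 79, 77, 77, 80, 79, 76, 80, 79, 80, 81, 81, 83, 49, 48, 48, 49, 49, 63, 61, 69, 73, 71, 55, 52, 53, 61, 74, 75, 229, 211] [269, 157]
124 [43, 42, 45, 40, 43, 42, 42, 42, 41, 42, 80, 124, 122, 55, 57, 55, 114, 127, 128, 125, 128, 123, 129, 124, 127, 130, 127, 91, 45, 49, 50, 52, 62, 61, 63, 60, 73, 97, 94, 158, 35, 42, 52, 141, 214] [269, 164]
118 [43, 42, 40, 42, 43, 42, 43, 43, 43, 41, 72, 124, 57, 60, 60, 55, 100, 126, 128, 122, 126, 128, 125, 123, 127, 126, 126, 88, 65, 45, 48, 50, 61, 58, 62, 62, 72, 108, 104, 103, 49, 80, 68, 167, 215] [270, 171]
112 [41, 40, 40, 41,
[... 1431 characters left out ...]
 159, 71, 71, 67, 139, 211] [272, 219]
70 [66, 68, 69, 68, 67, 66, 66, 66, 69, 64, 76, 84, 109, 151, 153, 71, 72, 158, 198, 198, 200, 197, 195, 193, 200, 193, 195, 149, 45, 50, 49, 53, 50, 65, 179, 44, 93, 159, 155, 157, 30, 42, 38, 152, 211] [272, 225]
64 [65, 67, 68, 69, 66, 68, 69, 65, 69, 70, 76, 79, 77, 76, 77, 76, 70, 154, 199, 196, 196, 196, 194, 192, 199, 191, 196, 180, 42, 44, 43, 46, 50, 73, 153, 167, 117, 171, 167, 146, 65, 71, 68, 203, 212] [272, 232]
58 [191, 191, 188, 189, 189, 189, 190, 191, 157, 204, 190, 191, 191, 192, 191, 193, 181, 168, 192, 191, 193, 191, 192, 195, 193, 193, 195, 165, 195, 201, 206, 210, 108, 78, 157, 165, 124, 64, 71, 72, 71, 73, 69, 137, 210] [273, 238]
```

Rectified at z = 0.122, the bar top spans scale x 11.5–19.5 and the lever top 62–69.5, which is 58 mm over both as specified. Both run from y 67 to 117. The grip point is therefore (34.5, 92). I'll descend offset slightly towards the lever, then centre.

Request:
jog_arm(
  rows=[
    {"fingers":85,"x":0,"y":9,"z":0,"ax":0,"ay":0,"az":0},
    {"fingers":85,"x":0,"y":0,"z":10,"ax":0,"ay":0,"az":0},
    {"fingers":85,"x":0,"y":0,"z":20,"ax":0,"ay":0,"az":0},
    {"fingers":85,"x":0,"y":0,"z":20,"ax":0,"ay":0,"az":0},
    {"fingers":85,"x":0,"y":0,"z":15,"ax":0,"ay":0,"az":0},
    {"fingers":85,"x":0,"y":0,"z":10,"ax":0,"ay":0,"az":0},
    {"fingers":85,"x":0,"y":0,"z":0,"ax":0,"ay":0,"az":0},
    {"fingers":85,"x":0,"y":0,"z":0,"ax":0,"ay":0,"az":0},
  ],
)

```text
t: 17.1
eef_pos: [0.6082, -0.1276, 0.1266]
tool_rot: [0.0, 0.738, 0.674, 0.0]
contact_force: [0.2, 0.1, 0.1]
gripper_width: 0.995
grasp_force: 0.0
```

```bash
python3 - <<'E'
from h import *
p,r,o=pose(); print(p,w2s(p),o['contact_force'].round(1),r.as_matrix()[:,2],delta(s2w(37.5,92,.079)).round(1),delta(s2w(34.5,92,.079)).round(1))
E
```

```text
[ 0.60823049 -0.12764762  0.12662294] [38.26045514 91.96024678] [0.2 0.1 0.1] [ 5.31381754e-04  1.52363267e-05 -9.99999859e-01] [ 0.  -0.8 47.6] [ 0.  -3.8 47.6]
```

Request:
jog_arm(
  rows=[
    {"fingers":85,"x":0,"y":-0.8,"z":7,"ax":0,"ay":0,"az":0},
    {"fingers":85,"x":0,"y":0,"z":10,"ax":0,"ay":0,"az":0},
    {"fingers":85,"x":0,"y":0,"z":10,"ax":0,"ay":0,"az":0},
    {"fingers":85,"x":0,"y":0,"z":10,"ax":0,"ay":0,"az":0},
    {"fingers":85,"x":0,"y":0,"z":7,"ax":0,"ay":0,"az":0},
    {"fingers":85,"x":0,"y":0,"z":3.6,"ax":0,"ay":0,"az":0},
    {"fingers":85,"x":0,"y":-3,"z":0,"ax":0,"ay":0,"az":0},
    {"fingers":85,"x":0,"y":0,"z":0,"ax":0,"ay":0,"az":0},
  ],
)

```text
t: 17.9
eef_pos: [0.6039, -0.1271, 0.0788]
tool_rot: [-0.0, 0.738, 0.674, -0.0]
contact_force: [-0.4, -0.2, -0.0]
gripper_width: 0.995
grasp_force: 0.0
```

```bash
python3 - <<'E'
from h import *
p,r,o=pose(); print(p,w2s(p),o['contact_force'].round(1),delta(s2w(34.5,92,.079)).round(1))
E
```

```text
[ 0.6038634  -0.12714128  0.07878261] [33.86563699 92.07636644] [-0.4 -0.2 -0. ] [-0.1  0.6 -0.2]
```

Free of contact and centred. I'll pinch gradually.

Request:
jog_arm(
  rows=[
    {"fingers":75,"x":0,"y":0.6,"z":0,"ax":0,"ay":0,"az":0},
    {"fingers":65,"x":0,"y":0,"z":0,"ax":0,"ay":0,"az":0},
    {"fingers":57,"x":0,"y":0,"z":0,"ax":0,"ay":0,"az":0},
    {"fingers":50,"x":0,"y":0,"z":0,"ax":0,"ay":0,"az":0},
    {"fingers":45,"x":0,"y":0,"z":0,"ax":0,"ay":0,"az":0},
    {"fingers":40,"x":0,"y":0,"z":0,"ax":0,"ay":0,"az":0},
    {"fingers":40,"x":0,"y":0,"z":0,"ax":0,"ay":0,"az":0},
    {"fingers":40,"x":0,"y":0,"z":0,"ax":0,"ay":0,"az":0},
  ],
  force=30,
)

```text
t: 18.7
eef_pos: [0.6054, -0.1271, 0.0805]
tool_rot: [0.001, 0.738, 0.675, 0.0]
contact_force: [-2.4, 0.4, 11.1]
gripper_width: 0.534
grasp_force: 28.7
```

```bash
python3 - <<'E'
from h import *
p,r,o=pose(); print(p,w2s(p),o['contact_force'].round(1),o['torque'].round(2),o['gripper_width']*85.4,o['grasp_force'])
E
```

```text
[ 0.60535505 -0.1271012   0.08048848] [35.3478224  92.24888448] [-2.4  0.4 11.1] [0.07 0.41 0.3 ] 45.6313929445294 28.670215874444693
```

The opening is 45.6 mm, so the lever is fully squeezed. I'll slide along the rail to the end.

Request:
jog_arm(
  rows=[
    {"fingers":40,"x":0,"y":0,"z":-1,"ax":0,"ay":0,"az":0},
    {"fingers":40,"x":-4,"y":0,"z":0,"ax":0,"ay":0,"az":0},
    {"fingers":40,"x":-8,"y":0,"z":0,"ax":0,"ay":0,"az":0},
    {"fingers":40,"x":-8,"y":0,"z":0,"ax":0,"ay":0,"az":0},
    {"fingers":40,"x":-8,"y":0,"z":0,"ax":0,"ay":0,"az":0},
    {"fingers":40,"x":-8,"y":0,"z":0,"ax":0,"ay":0,"az":0},
    {"fingers":40,"x":-8,"y":0,"z":0,"ax":0,"ay":0,"az":0},
    {"fingers":40,"x":0,"y":0,"z":0,"ax":0,"ay":0,"az":0},
  ],
)

```text
t: 19.5
eef_pos: [0.601, -0.173, 0.0806]
tool_rot: [0.001, 0.739, 0.674, -0.0]
contact_force: [-0.8, -0.4, 7.7]
gripper_width: 0.53
grasp_force: 31.8
```

```bash
python3 - <<'E'
from h import *
p,r,o=pose(); print(p,w2s(p),o['contact_force'].round(1),o['torque'].round(2),o['gripper_width']*85.4,o['grasp_force'])
E
```

```text
[ 0.60104677 -0.17298746  0.080597  ] [35.13562794 46.16130619] [-0.8 -0.4  7.7] [-0.3 -0.1  0.4] 45.24500436421224 31.835998410824686
```

Request:
jog_arm(
  rows=[
    {"fingers":40,"x":-6,"y":0,"z":0,"ax":0,"ay":0,"az":0},
    {"fingers":40,"x":-6,"y":0,"z":0,"ax":0,"ay":0,"az":0},
    {"fingers":40,"x":-6,"y":0,"z":0,"ax":0,"ay":0,"az":0},
    {"fingers":40,"x":-4,"y":0,"z":0,"ax":0,"ay":0,"az":0},
    {"fingers":40,"x":-2,"y":0,"z":0,"ax":0,"ay":0,"az":0},
    {"fingers":40,"x":-1.5,"y":0,"z":0,"ax":0,"ay":0,"az":0},
    {"fingers":40,"x":0,"y":0,"z":0,"ax":0,"ay":0,"az":0},
    {"fingers":40,"x":0,"y":0,"z":0,"ax":0,"ay":0,"az":0},
  ],
)

```text
t: 20.3
eef_pos: [0.5989, -0.1969, 0.0806]
tool_rot: [0.001, 0.738, 0.675, 0.0]
contact_force: [0.7, -0.4, 7.8]
gripper_width: 0.53
grasp_force: 31.7
```

```bash
python3 - <<'E'
from h import *
p,r,o=pose(); print(p,w2s(p),o['contact_force'].round(1),o['torque'].round(2),o['gripper_width']*85.4,o['grasp_force'])
E
```

```text
[ 0.59885108 -0.19690502  0.08057564] [35.07476148 22.1432472 ] [ 0.7 -0.4  7.8] [ 0.03 -0.12  0.27] 45.26808912922681 31.653450212907046
```

70.1 mm travelled with no stop felt yet. I'll nudge up to the end stop to be sure.

Request:
jog_arm(
  rows=[
    {"fingers":40,"x":-0.7,"y":0,"z":0,"ax":0,"ay":0,"az":0},
    {"fingers":40,"x":-0.7,"y":0,"z":0,"ax":0,"ay":0,"az":0},
    {"fingers":40,"x":-0.6,"y":0,"z":0,"ax":0,"ay":0,"az":0},
    {"fingers":40,"x":0,"y":0,"z":0,"ax":0,"ay":0,"az":0},
    {"fingers":40,"x":0,"y":0,"z":0,"ax":0,"ay":0,"az":0},
    {"fingers":40,"x":0,"y":0,"z":0,"ax":0,"ay":0,"az":0},
    {"fingers":40,"x":0,"y":0,"z":0,"ax":0,"ay":0,"az":0},
    {"fingers":40,"x":0,"y":0,"z":0,"ax":0,"ay":0,"az":0},
  ],
)

```text
t: 21.1
eef_pos: [0.5987, -0.1985, 0.0806]
tool_rot: [0.0, 0.738, 0.675, 0.0]
contact_force: [-0.2, 1.1, 7.5]
gripper_width: 0.527
grasp_force: 31.7
```

```bash
python3 - <<'E'
from h import *
p,r,o=pose(); print(p,w2s(p),o['contact_force'].round(1),o['torque'].round(2),o['gripper_width']*85.4,o['grasp_force'])
E
```

```text
[ 0.59869288 -0.19847529  0.08059583] [35.05677469 20.56513014] [-0.2  1.1  7.5] [ 0.04 -0.1   0.28] 44.97264581221476 31.660974863916636
```

71.7 mm travelled, with the y force now rising at the stop. I'll let go and withdraw upward.

Request:
jog_arm(
  rows=[
    {"fingers":50,"x":0,"y":0,"z":0,"ax":0,"ay":0,"az":0},
    {"fingers":60,"x":0,"y":0.5,"z":0,"ax":0,"ay":0,"az":0},
    {"fingers":72,"x":0,"y":1,"z":0,"ax":0,"ay":0,"az":0},
    {"fingers":85,"x":0,"y":1,"z":0,"ax":0,"ay":0,"az":0},
    {"fingers":85,"x":0,"y":0,"z":0,"ax":0,"ay":0,"az":0},
    {"fingers":85,"x":0,"y":0,"z":0,"ax":0,"ay":0,"az":0},
    {"fingers":85,"x":0,"y":0,"z":0,"ax":0,"ay":0,"az":0},
    {"fingers":85,"x":0,"y":0,"z":0,"ax":0,"ay":0,"az":0},
  ],
)

```text
t: 21.9
eef_pos: [0.6005, -0.1987, 0.0796]
tool_rot: [-0.0, 0.738, 0.674, -0.0]
contact_force: [-0.4, 0.1, -0.7]
gripper_width: 0.995
grasp_force: 0.0
```

Request:
jog_arm(
  rows=[
    {"fingers":85,"x":0,"y":0,"z":-5,"ax":0,"ay":0,"az":0},
    {"fingers":85,"x":0,"y":0,"z":-15,"ax":0,"ay":0,"az":0},
    {"fingers":85,"x":0,"y":0,"z":-25,"ax":0,"ay":0,"az":0},
    {"fingers":85,"x":0,"y":0,"z":-25,"ax":0,"ay":0,"az":0},
    {"fingers":85,"x":0,"y":0,"z":-25,"ax":0,"ay":0,"az":0},
    {"fingers":85,"x":0,"y":0,"z":-20,"ax":0,"ay":0,"az":0},
    {"fingers":85,"x":0,"y":0,"z":-5,"ax":0,"ay":0,"az":0},
    {"fingers":85,"x":0,"y":0,"z":0,"ax":0,"ay":0,"az":0},
  ],
)

```text
t: 22.7
eef_pos: [0.6013, -0.1988, 0.2011]
tool_rot: [0.001, 0.738, 0.674, 0.001]
contact_force: [-0.4, 0.3, -0.1]
gripper_width: 0.998
grasp_force: 0.0
```

```bash
python3 - <<'E'
from h import *
p,r,o=pose(); print(p,w2s(p),o['contact_force'].round(1),o['gripper_width'])
w=cam("wrist","w9.png"); g=cv2.cvtColor(w["bgr"],cv2.COLOR_BGR2GRAY)
xs=np.arange(4,78,2); print("     ",xs.tolist())
for y in range(62,-14,-5):
    q=proj(w,[s2w(x,y,.122) for x in xs]).round().astype(int)
    print(y,[int(g[v,u]) if 0<=u<640 and 0<=v<400 else -1 for u,v in q])
# fork seen from the top camera at z=.115: prong extents along scale y on both prong lines and rod line
a=cam("top"); ga=cv2.cvtColor(a["bgr"],cv2.COLOR_BGR2GRAY); ys=np.arange(30,-95,-3)
print(ys.tolist())
for x in(-67,-50,-33):
    q=proj(a,[s2w(x,y,.115) for y in ys]).round().astype(int); print(x,[int(ga[v,u]) for u,v in q])
E
```

```text
[ 0.60134461 -0.19879632  0.20111609] [37.72654723 20.48109542] [-0.4  0.3 -0.1] 0.9977873048524931
      [4, 6, 8, 10, 12, 14, 16, 18, 20, 22, 24, 26, 28, 30, 32, 34, 36, 38, 40, 42, 44, 46, 48, 50, 52, 54, 56, 58, 60, 62, 64, 66, 68, 70, 72, 74, 76]
62 [46, 41, 45, 45, 46, 44, 37, 120, 133, 141, 138, 140, 142, 137, 136, 138, 139, 137, 144, 131, 46, 49, 50, 51, 48, 52, 54, 70, 70, 47, 43, 54, 53, 57, 53, 56, 52]
57 [45, 42, 44, 44, 51, 113, 110, 114, 112, 113, 109, 112, 117, 111, 110, 118, 115, 114, 116, 117, 114, 98, 48, 50, 52, 52, 61, 64, 70, 69, 72, 56, 55, 56, 54, 54, 61]
52 [48, 47, 46, 42, 68, 134, 131, 57, 60, 57, 133, 136, 131, 130, 132, 135, 131, 133, 131, 139, 133, 105, 49, 50, 50, 51, 59, 60, 63, 64, 131, 170, 169, 35, 51, 49, 51]
47 [47, 46, 43, 44, 109, 106, 58, 64, 61, 52, 139, 133, 132, 127, 129, 133, 133, 131, 135, 135, 134, 106, 65, 50, 50, 51, 62, 65, 65, 71, 116, 104, 117, 43, 54, 53, 53]
42 [45, 44, 42, 42, 72, 102, 102, 102, 57, 56, 137, 130, 132, 127, 127, 131, 133, 129, 133, 133, 131, 103, 67, 50, 49, 49, 63, 64, 61, 76, 111, 105, 105, 80, 82, 56, 78]
37 [71,
[... 1928 characters left out ...]
5, -18, -21, -24, -27, -30, -33, -36, -39, -42, -45, -48, -51, -54, -57, -60, -63, -66, -69, -72, -75, -78, -81, -84, -87, -90, -93]
-67 [66, 63, 64, 61, 63, 49, 43, 44, 43, 44, 47, 55, 85, 77, 101, 177, 179, 178, 176, 164, 149, 167, 178, 180, 179, 179, 174, 178, 178, 176, 177, 174, 168, 88, 63, 58, 56, 41, 42, 40, 40, 43]
-50 [61, 62, 61, 63, 62, 60, 45, 41, 41, 42, 44, 51, 68, 84, 123, 163, 177, 178, 175, 177, 164, 84, 65, 54, 59, 115, 134, 136, 90, 74, 95, 125, 62, 57, 57, 55, 44, 41, 37, 41, 40, 42]
-33 [63, 64, 63, 64, 59, 47, 41, 43, 40, 41, 44, 57, 60, 61, 93, 155, 176, 177, 175, 163, 137, 154, 165, 179, 178, 177, 173, 169, 167, 168, 163, 177, 164, 122, 59, 58, 59, 57, 58, 51, 43, 40]
```

The prong tips are now at scale y ≈ -68, up from +3, so the keeper travelled about 71 mm. Bar and lever are again about 58 mm over their outer faces, so the lever has sprung back and the gripper is clear. I'll hand in.

```bash
python3 -c "
from station import bot
print(bot.hand_in())"
```

```text
the job is handed in; nothing more can be done
None
```

I threaded the long spring onto the rod down to its seat, slid the keeper about 71 mm to the end notch with the lever sprung back, and handed the job in at about 23 s; no verdict was returned.

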